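Change the microscope over to 35 mm dishes and cover the dish

TASK

Change the small inverted microscope over to 35 mm dishes: first lift the wide-bore adapter ring out of its stage opening and set it fully down in the empty storage block. Then fit the adapter ring with the medium bore (the one the dish fits, not the blank ring with the tiny hole) flat and fully home in the stage opening, seat the lidded dish down in that ring, and lastly put the black light hood over ring and dish so that it stands flat on the stage. Leave the blank ring and the bottle where they are.

Things in the scene. Friction and masses are not known exactly. Their poses are not given: they have to be found in the camera images.
- microscope: compact inverted microscope, fixed: cream box 240 (x) by 170 (y) mm, on top a flat black stage plate 164 by 160 by 14 mm, upper face 144 mm above the bench. Origin: on the bench, straight below the centre of the stage's round through-hole (60.5 mm diameter); z up, front faces its -x. Nothing on it is higher than the stage; focus knobs stand out 26 mm at both sides, below it
- ring_block: white plastic storage block for one adapter ring, fixed, a square 88 by 88 mm and 16 mm high with a round recess 60.5 mm in diameter and 9 mm deep in the top; empty at the start. Origin: centre of its underside, z up
- wide_ring: aluminium dish adapter ring with the widest bore (51.5 mm), 15 mm high: lower 6 mm a spigot 56 mm in diameter, upper 9 mm a knurled flange 64 mm in diameter that rests on the hole's edge. Origin: centre of the spigot's underside, z up. Starts in the stage opening, origin 138 mm above the bench, flange 9 mm proud. Home in the block its origin is 10 mm up. Loose, 50 g
- small_ring: aluminium adapter ring for 35 mm dishes, same outside as the wide ring (spigot 56 mm by 6 mm, flange 64 mm by 9 mm), with a 39 mm bore 6.5 mm deep down to a seat 8.5 mm above the underside, and a 30 mm hole through that. Origin: centre of the spigot's underside, z up. Lies spigot down on the bench. Home in the stage its origin is 138 mm above the bench. Loose, 80 g
- blank_ring: aluminium alignment blank, same outside as the other rings (64 mm flange, 15 mm high) but with only a 16 mm hole in the middle. Not used here; leave it. Origin: centre of the underside, z up. Loose, about 105 g
- dish: clear round 35 mm culture dish with its lid on, one solid piece, 14 mm high: base 35 mm in diameter, lid 39 mm in diameter from 8 to 14 mm height. Origin: centre of its underside, z up. Seated in the small ring, its underside is 8.5 mm above the ring's underside, and the lid stands out above the flange. Loose, about 20 g
- hood: black round light hood, open below: 78 mm outside, 72 mm inside diameter, 40 mm high (37 inside), with a grey lifting knob on top, 24 mm in diameter from 49 to 62 mm height over a thinner neck. Origin: centre of the rim's underside, z up. Stands rim down on the bench. It passes over the 64 mm flange and stands on the stage, origin then 144 mm above the bench. Loose, 120 g
- medium_bottle: white bottle with an orange cap, 64 mm across and 130 mm high, bystander. Origin: centre of its underside. Loose
There are look-alikes about, which are no part of the job. What is shaped like the small_ring but green, purple or red is not meant.

How it is judged:
By the outcome, as a careful person would: the job done as asked, in the order asked, and still so for the second after the job is handed in, with the robot touching nothing.
It also fails if it takes over 128 s, if anything falls off the work surface, if the arm or the gripper's body presses on something with over 40 N, if the wrist force passes 120 N, or if a joint passes its speed limit or range.

ROBOT

A 6-joint arm with a two-finger parallel gripper is mounted at the origin on the work surface. World frame = base frame: x ahead of the robot, y to its left, z up, the work surface at z = 0. Lengths are in m, angles in degrees, forces in N, time in s.
With the tool pointing down it reaches from about 0.3 to 0.75 m from the base axis. Payload 8.5 kg.
Tool frame: the origin (TCP) lies at the very end of the fingers, on their centre line; the grasp point (between the pads) lies env.pinch_z behind it (env.pinch_z is the distance from the TCP to the grasp point, in m); z points along the fingers, y is the line along which they close (so a half turn about z gives the same grasp; the last joint's range is limited). The gripper opens to 85 mm and grips with 20 to 120 N. Pads are 22 mm wide; open, the fingers measure 114 mm over their backs; the gripper's body (76 mm by 85 mm) begins 54 mm behind the grasp point. The pads swing forward as they close: fully open they stand 13 mm farther back than shut.
Start: joints at [58.826, 21.807, 74.336, -0, 83.858, -12.336], TCP at [0.178, 0.521, 0.231] pointing down, gripper open.
Joint ranges: [-178.18, 178.18], [-50.72, 133.34], [12.68, 142.11], [-81.47, 261.47], [9.98, 163.14], [-165.26, 165.26]. Speed limits (degrees/s): [136.94, 136.94, 180, 180, 180, 180].

INTERFACE

Orientations are given as a 3x3 rotation matrix whose columns are the frame's x, y, z axes.
In Python, from rig import telemetry, get_image, env gives the robot as it stands. The module is installed in compiled form; this text tells all that it offers.
- The arm moves only by the tool apply_moves, never from a script. Its argument "series" is a list of rows, each a list of 7 numbers: the shift along the tool's x, y, z in mm, then the turn, a rotation vector about the tool's x, y, z in degrees, then the opening, from 0 (shut) to 1 (fully open). A call has 1 to 12 rows; each row shifts and turns the commanded pose from where the row before left it, along the tool's axes as they then stand; what a row does not reach is not made up. A row lasts 1/8 s, in which the tool goes at most 62.5 mm and 10.7 degrees, less where a joint would pass 70% of its speed; a pose out of reach is approached as far as the arm can. A call with a gripper value outside its range is refused whole. The fingers move at their own pace and stop on an object; "grip_force" is the grip in N (left out, the last holds). Time passes only in rows, so rows that do not move let the fingers close. It gives the time, the measured TCP pose, the force, the opening and the grip force at its end, in the units of the state.
- telemetry.observe(): the state, without advancing time (a new reading comes with each control period).
- get_image(name): name is "scene" or "side" or "wrist"; returns a dict with "frame" (480x640x3 uint8, red, green, blue), "z_map" (480x640 float32, m along the optical axis (not along the pixel's ray), 0 where there is no reading), "vertical_fov" (degrees; the focal length in pixels is half the picture's height over the tangent of half this angle, whatever the lens; pixels are square), "cx", "cy" (the principal point, pixels), "dist" ([k1, k2, p1, p2, k3] as OpenCV has them; the pictures are not rectified), "eye" and "attitude" of the camera in the world; the wrist camera has in their place "mount" (4x4, takes a point from camera to tool coordinates, whose origin is the TCP and whose axes are the flange's). Camera axes: x right, y up, looking along -z (the intrinsics and any distortion apply to the point x, -y, -z); pixel columns grow to the right and rows downward; lengths in m; the calibration is good to about 2 mm. A picture is of the moment at which its call begins: read the wrist's pose just before it.
- env.close_job(): hands the job in; it is judged then, once.
The state is a dict: "time_s": time; "q": joint angles; "qvel": joint speeds; "joint_efforts": joint torques, N m; "position": TCP position; "tool_rot": TCP orientation; "ft_force": force on the tool from outside, world axes, zero at the start; "wrist_torque": the same for the moment, N m; "grip_width": finger opening in m; "gripper_force": force on a finger pad.
Only numpy, scipy, OpenCV 4.12 (cv2) and the standard library are available. Lean on these libraries where they do the work, as an engineer would, in place of code of your own. Each camera call takes 0.05 s, during which the arm holds its last target. There are 200 camera calls.

## Working session

There is one attempt and no reset: what is moved stays moved. The work goes in short steps, Python scripts to look and compute and a tool call to move; the robot and the scene stay as the last step left them, time stands still between calls to the robot, and variables do not carry over. Pictures are saved under pics/ and viewed, at most 17 in all, crops included, and the job is handed in when it is done.

Besides the shell and the picture viewer there is one more tool, called after "Request:" as name([rows], argument=value, ...), one row to a line, values as JSON. apply_moves: Moves the arm, as the interface text tells. Its arguments: {"type":"object","properties":{"series":{"type":"array"},"grip_force":{"type":"number"}},"required":["series"]}

```bash
mkdir -p pics; cat > h.py <<'E'
import numpy as np, cv2
from rig import telemetry, get_image, env
def shot(n):
    s=telemetry.observe(); d=get_image(n)
    if n=="wrist":
        M=np.array(d["mount"]); R=np.array(s["tool_rot"]); d["A"]=R@M[:3,:3]; d["E"]=np.array(s["position"])+R@M[:3,3]
    else: d["A"]=np.array(d["attitude"]); d["E"]=np.array(d["eye"])
    f=240/np.tan(np.radians(d["vertical_fov"])/2)
    d["K"]=np.array([[f,0,d["cx"]],[0,f,d["cy"]],[0,0,1.]]); d["D"]=np.array(d["dist"],float)
    return d
def rays(d,uv):
    p=cv2.undistortPoints(np.array(uv,float).reshape(-1,1,2),d["K"],d["D"]).reshape(-1,2)
    return np.c_[p[:,0],-p[:,1],-np.ones(len(p))]@d["A"].T
def onplane(d,uv,z):
    r=rays(d,uv); return d["E"]+r*((z-d["E"][2])/r[:,2])[:,None]
def cloud(d):
    v,u=np.mgrid[:480,:640]; uv=np.c_[u.ravel(),v.ravel()]
    P=d["E"]+rays(d,uv)*d["z_map"].reshape(-1,1); P[d["z_map"].ravel()==0]=np.nan
    return P.reshape(480,640,3)
def save(d,n,crop=None,k=1):
    im=d["frame"][:,:,::-1]
    if crop: a,b,c,e=crop; im=im[b:e,a:c]
    cv2.imwrite("pics/"+n,cv2.resize(im,None,fx=k,fy=k))
E
python3 - <<'E'
from h import *
print(env.pinch_z,telemetry.observe())
for n in("scene","side","wrist"):
    d=shot(n); save(d,n+"0.png"); print(n,d["E"],d["A"].round(2).tolist(),d["vertical_fov"],d["D"])
E
```

```text
0.0187 {'time_s': 0.0, 'q': array([ 5.88234150e+01,  2.18402014e+01,  7.43828924e+01, -9.14825404e-04,
        8.38573945e+01, -1.23359229e+01]), 'qvel': array([-0.01896855,  0.09202278, -0.03154245, -0.09375108, -0.07351722,
        0.02970016]), 'joint_efforts': array([-1.70125055e-03, -4.48464417e+01, -2.31273079e+01, -2.33812070e-04,
        4.91895524e-03,  9.33358223e-06]), 'position': array([0.17747513, 0.52028415, 0.23073012]), 'tool_rot': array([[-9.46420767e-01,  3.22935322e-01, -7.13643565e-04],
       [ 3.22935985e-01,  9.46420036e-01, -1.21011902e-03],
       [ 2.84616394e-04, -1.37574295e-03, -9.99999013e-01]]), 'ft_force': array([ 0.79554067, -0.1738161 , -0.44563273]), 'wrist_torque': array([ 0.01059102, -0.01113714, -0.00117864]), 'gripper_force': 0.0, 'grip_width': 0.08581686783939702}
scene [ 1.42720567 -0.52646313  0.86062208] [[0.54, -0.49, 0.69], [0.84, 0.29, -0.46], [0.02, 0.82, 0.57]] 44.81119658406086 [-0.0574373  0.         0.         0.         0.       ]
side [-0.3371749   1.03457653  1.05550043] [[-0.77, 0.37, -0.52], [-0.64, -0.47, 0.61], [-0.02, 0.8, 0.6]] 44.18119007861871 [-0.18951219  0.          0.          0.          0.        ]
wrist [0.1097608  0.54249434 0.37399436] [[0.32, -0.91, -0.27], [0.95, 0.31, 0.09], [-0.0, -0.28, 0.96]] 71.71407531840379 [-0.03367244  0.          0.          0.          0.        ]
```

View pics/scene0.png

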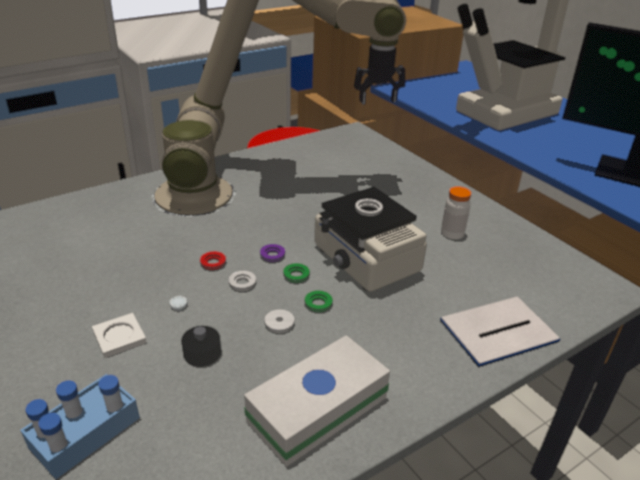

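View pics/side0.png

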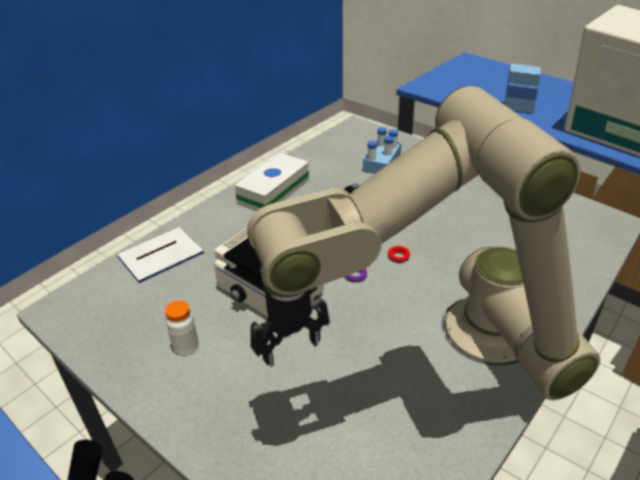

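View pics/wrist0.png

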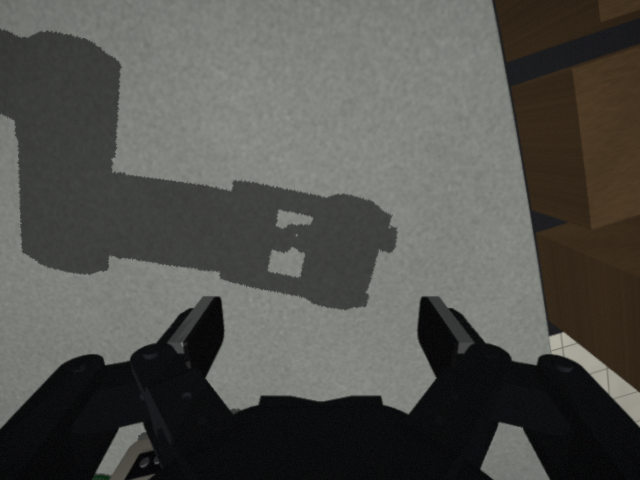

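The scene view shows the candidates for the small ring. The silver rings are the medium-bore one at (243,281), the blank with the tiny hole at (280,320), and the wide one in the stage at (369,207). The coloured look-alikes are red (213,260), purple (272,253) and green (296,272) and (318,301). I also see the dish (178,302), hood (201,345), block (119,334) and bottle (456,213). My choice for the small ring is (243,281). In the side view the arm hides most of the scene, and in the wrist view only bench is visible.

```bash
python3 - <<'E'
from h import *
d=shot("scene"); P=cloud(d)
save(d,"crop1.png",(70,180,470,380),2)
for n,uv,z in [("wide",(369,207),.153),("small",(243,281),.015),("blank",(280,320),.015),("red",(213,260),.015),("purple",(272,253),.015),("g1",(296,272),.015),("g2",(318,301),.015),("dish",(178,302),.014),("knob",(200,331),.062),("block",(119,334),.016),("bottle",(459,194),.13)]:
    u,v=uv; print(n,onplane(d,[uv],z)[0].round(3),P[v,u].round(3))
# stage plate top points
m=(abs(P[:,:,2]-.144)<.004)&(d["frame"].max(2)<70); v,u=np.nonzero(m); k=(u>310)&(u<430); 
q=P[v[k],u[k]][:,:2].astype(np.float32); print("stage",cv2.minAreaRect(q))
m=(abs(P[:,:,2]-.016)<.004)&(d["frame"].min(2)>120); v,u=np.nonzero(m); k=(u>80)&(u<150)&(v>300)&(v<360)
print("block",cv2.minAreaRect(P[v[k],u[k]][:,:2].astype(np.float32)))
E
```

```text
wide [0.519 0.237 0.153] [0.491 0.261 0.131]
small [ 0.458 -0.07   0.015] [ 0.442 -0.063  0.001]
blank [ 0.618 -0.064  0.015] [ 0.609 -0.059  0.005]
red [ 0.347 -0.095  0.015] [ 0.329 -0.088  0.   ]
purple [0.395 0.042 0.015] [ 0.375  0.053 -0.002]
g1 [0.492 0.053 0.015] [ 0.472  0.065 -0.003]
g2 [0.608 0.04  0.015] [ 0.592  0.051 -0.001]
dish [ 0.45  -0.228  0.014] [ 0.449 -0.227  0.013]
knob [ 0.61  -0.241  0.062] [ 0.611 -0.241  0.063]
block [ 0.485 -0.372  0.016] [ 0.471 -0.37   0.004]
bottle [0.555 0.502 0.13 ] [0.557 0.499 0.132]
stage ((-0.006698250770568848, 0.5107530355453491), (0.21234136819839478, 1.3930096626281738), 62.411590576171875)
block ((0.47613704204559326, -0.3717269003391266), (0.08898089826107025, 0.0955851748585701), 88.61320495605469)
```

View pics/crop1.png

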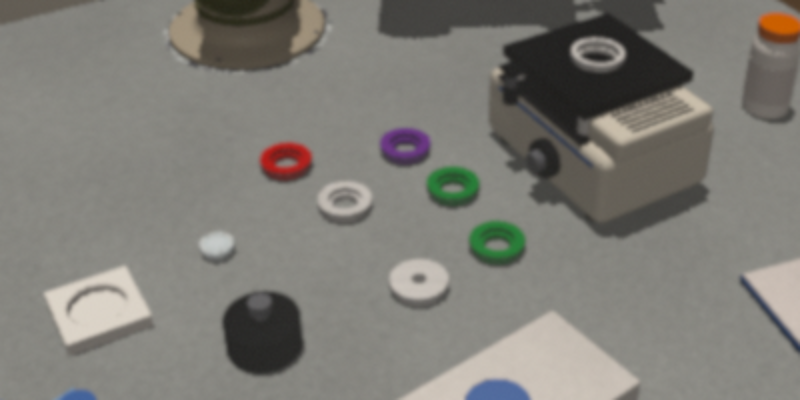

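The crop confirms it: the ring at scene pixel (243,281) has a medium bore with an inner seat and is silver. The blank at (280,320) has the tiny hole. I'll move above the stage ring.

```bash
python3 - <<'E'
from h import *
d=get_image("wrist"); M=np.array(d["mount"]); print(M.round(4).tolist())
d["A"]=M[:3,:3]; d["E"]=M[:3,3]
f=240/np.tan(np.radians(d["vertical_fov"])/2); d["K"]=np.array([[f,0,d["cx"]],[0,f,d["cy"]],[0,0,1.]]); d["D"]=np.array(d["dist"],float)
P=cloud(d)
for (u,v) in [(205,310),(212,300),(215,298),(218,320),(430,302),(436,300),(424,320)]: print(u,v,(P[v,u]*1000).round(1))
q=P[280:400,150:230].reshape(-1,3); q=q[(q[:,2]<.05)]; print(np.nanmax(q,0)*1000,np.nanmin(q,0)*1000)
E
```

```text
[[0.0006, 0.959, 0.2835, 0.0713], [1.0, -0.0007, 0.0004, -0.0011], [0.0006, 0.2835, -0.959, -0.1432], [0.0, 0.0, 0.0, 1.0]]
205 310 [ 10.6 -44.9 -30.6]
212 300 [  9.6 -45.6 -20.1]
215 298 [ 10.5 -44.2 -20.2]
218 320 [  0.4 -43.9 -20.1]
430 302 [ 10.4  42.8 -23.3]
436 300 [ 10.4  45.7 -21.7]
424 320 [  1.1  41.8 -21.3]
[ 17.756625   -23.41691238 -12.81292664] [-12.91902523 -57.82120376 -83.83194763]
```

Request:
apply_moves([
  [-41.5,-15.7,-6,0,0,0,1],
  [-41.5,-15.7,-6,0,0,0,1],
  [-41.5,-15.7,-6,0,0,0,1],
  [-41.5,-15.7,-6,0,0,0,1],
  [-41.5,-15.7,-6,0,0,0,1],
  [-41.5,-15.7,-6,0,0,0,1],
  [-41.5,-15.7,-6,0,0,0,1],
  [-41.5,-15.7,-6,0,0,0,1],
  [-41.5,-15.7,-6,0,0,0,1],
  [-41.5,-15.7,-6,0,0,0,1],
  [0,0,0,0,0,0,1],
  [0,0,0,0,0,0,1],
])

```text
time_s: 1.75
position: [0.5192, 0.2382, 0.2911]
tool_rot: [[-0.946, 0.323, -0.001], [0.323, 0.946, 0.0], [0.001, -0.0, -1.0]]
ft_force: [0.5, 1.0, -0.2]
grip_width: 0.0855
gripper_force: 0.0
```

```bash
cat >> h.py <<'E'
def rings(d,z,lo,hi,cond,box=None):
    """circles of plausible diameter (m) on plane z; cond(frame)->mask"""
    m=(cond(d["frame"].astype(int))).astype(np.uint8)*255
    if box: k=np.zeros_like(m); a,b,c,e=box; k[b:e,a:c]=1; m=m*k
    m=cv2.morphologyEx(m,cv2.MORPH_OPEN,np.ones((3,3)))
    out=[]
    for c in cv2.findContours(m,cv2.RETR_CCOMP,cv2.CHAIN_APPROX_NONE)[0]:
        if len(c)<25: continue
        p=onplane(d,c.reshape(-1,2),z)[:,:2]
        A=np.c_[2*p,np.ones(len(p))]; s=np.linalg.lstsq(A,(p**2).sum(1),rcond=None)[0]
        r=np.sqrt(s[2]+s[0]**2+s[1]**2); res=np.abs(np.hypot(*(p-s[:2]).T)-r)
        k=res<.0015
        if k.sum()>10:
            s=np.linalg.lstsq(A[k],(p[k]**2).sum(1),rcond=None)[0]; r=np.sqrt(s[2]+s[0]**2+s[1]**2); res=np.abs(np.hypot(*(p[k]-s[:2]).T)-r)
        if lo<2*r<hi: out.append((s[:2].round(4).tolist(),round(2000*r,1),round(res.mean()*1000,2),len(c),k.sum(),c.reshape(-1,2).mean(0).round().tolist()))
    return out
def to(xyz):
    s=telemetry.observe(); return (np.array(s["tool_rot"]).T@(np.array(xyz)-s["position"])*1000).round(1)
E
python3 - <<'E'
from h import *
d=shot("wrist"); save(d,"w1.png")
for r in rings(d,.153,.045,.07,lambda f:f.min(2)>110): print(r)
E
```

```text
([0.7168, -0.0588], np.float64(48.1), np.float64(0.61), 111, np.int64(13), [135.0, 473.0])
([0.8141, 0.3533], np.float64(45.5), np.float64(0.75), 122, np.int64(34), [506.0, 441.0])
([0.5872, -0.1444], np.float64(52.7), np.float64(0.77), 132, np.int64(16), [9.0, 395.0])
([0.7053, 0.2665], np.float64(57.1), np.float64(0.64), 156, np.int64(36), [405.0, 384.0])
([0.5108, 0.2399], np.float64(62.7), np.float64(0.28), 205, np.int64(205), [321.0, 217.0])
([0.515, 0.2403], np.float64(45.6), np.float64(0.61), 133, np.int64(47), [328.0, 238.0])
([0.6198, 0.2413], np.float64(48.8), np.float64(0.73), 168, np.int64(12), [360.0, 325.0])
([0.4089, 0.1186], np.float64(46.2), np.float64(0.69), 164, np.int64(158), [143.0, 150.0])
```

View pics/w1.png

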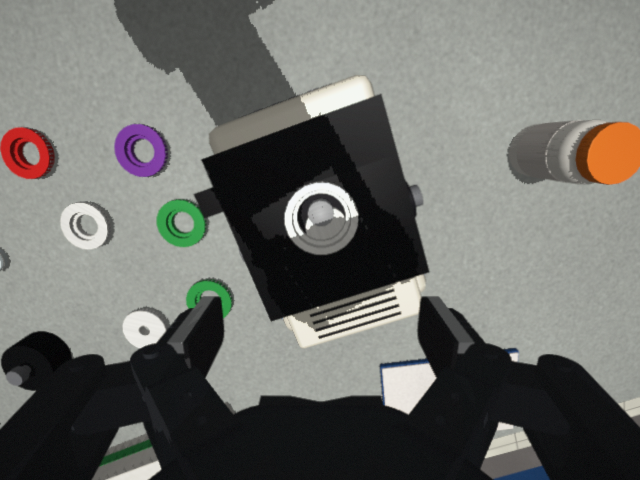

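The wrist view shows the wide ring at (321,217) on the stage. I also see the white small ring (84,225), the blank (145,329) and the bottle (610,150). I'll cross-check the stage ring's x against the scene camera.

```bash
python3 - <<'E'
from h import *
d=shot("scene")
for r in rings(d,.153,.04,.075,lambda f:f.min(2)>110,(345,190,395,225)): print(r)
w=shot("wrist")
for n,z in(("small",.015),("blank",.015)): 
    for r in rings(w,z,.055,.07,lambda f:f.min(2)>140,(50,190,170,360)): print(n,r)
for r in rings(w,.153,.055,.07,lambda f:f.min(2)>90,(270,170,375,265)): print("wide",r)
print(to([.5108,.2399,.180]))
for r in rings(d,.015,.05,.075,lambda f:f.min(2)>120,(215,260,300,340)): print(r)
E
```

```text
small ([0.449, -0.0572], np.float64(57.3), np.float64(0.68), 131, np.int64(11), [101.0, 219.0])
blank ([0.449, -0.0572], np.float64(57.3), np.float64(0.68), 131, np.int64(11), [101.0, 219.0])
wide ([0.5108, 0.24], np.float64(63.2), np.float64(0.25), 207, np.int64(207), [320.0, 218.0])
[  8.   -1.5 111.4]
([0.6342, -0.0737], np.float64(52.2), np.float64(6.09), 70, np.int64(9), [280.0, 330.0])
([0.4731, -0.0786], np.float64(51.7), np.float64(6.71), 65, np.int64(10), [243.0, 288.0])
```

Request:
apply_moves([
  [2,-0.5,28,0,0,0,1],
  [2,-0.5,28,0,0,0,1],
  [2,-0.5,28,0,0,0,1],
  [2,0,27,0,0,0,1],
  [0,0,0,0,0,0,1],
])

```text
time_s: 2.52
position: [0.5103, 0.2395, 0.1791]
tool_rot: [[-0.947, 0.322, -0.004], [0.322, 0.947, -0.001], [0.003, -0.002, -1.0]]
ft_force: [0.8, 0.1, 0.5]
grip_width: 0.0851
gripper_force: 0.0
```

```bash
python3 - <<'E'
from h import *
w=shot("wrist"); save(w,"w2.png")
for r in rings(w,.153,.045,.07,lambda f:f.min(2)>90,(180,150,460,420)): print("wide",r)
print(telemetry.observe()["position"])
E
```

```text
wide ([0.5111, 0.2403], np.float64(64.4), np.float64(0.34), 322, np.int64(322), [324.0, 276.0])
[0.51118319 0.23957467 0.18060347]
```

View pics/w2.png

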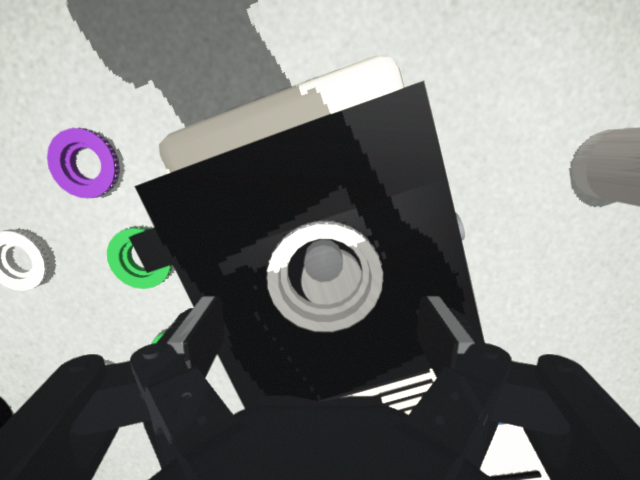

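The ring is centred at (324,276), diameter 64.4 mm. I'll descend and grip.

Request:
apply_moves([
  [0,0.5,14,0,0,0,1],
  [0,0,14,0,0,0,1],
  [0,0,11,0,0,0,1],
  [0,0,0,0,0,0,0],
  [0,0,0,0,0,0,0],
  [0,0,0,0,0,0,0],
  [0,0,0,0,0,0,0],
], grip_force=50)

```text
time_s: 3.45
position: [0.5121, 0.2396, 0.1419]
tool_rot: [[-0.946, 0.323, 0.001], [0.323, 0.946, 0.0], [-0.001, 0.001, -1.0]]
ft_force: [-0.4, 0.3, 4.6]
grip_width: 0.0609
gripper_force: 54.5
```

Request:
apply_moves([
  [0,0,-4,0,0,0,0],
  [0,0,-8,0,0,0,0],
  [0,0,-20,0,0,0,0],
  [0,0,-30,0,0,0,0],
  [0,0,-30,0,0,0,0],
  [0,0,-30,0,0,0,0],
  [0,0,0,0,0,0,0],
])

```text
time_s: 4.32
position: [0.5124, 0.2397, 0.2657]
tool_rot: [[-0.946, 0.323, 0.005], [0.323, 0.946, 0.001], [-0.004, 0.003, -1.0]]
ft_force: [0.7, -0.4, -1.5]
grip_width: 0.0609
gripper_force: 54.2
```

```bash
python3 - <<'E'
from h import *
w=shot("wrist"); save(w,"w3.png"); P=cloud(w); s=telemetry.observe(); print(s["position"],s["grip_width"])
R=np.array(s["tool_rot"]); 
m=w["frame"].min(2)
T=(P-s["position"])@R*1000
k=(abs(T[:,:,2])<30)&(abs(T[:,:,0])<45)&(abs(T[:,:,1])<28)
q=T[k]; print(len(q),np.nanpercentile(q,[2,50,98],axis=0).round(1))
for r in rings(w,.144,.05,.07,lambda f:f.min(2)>60,(150,100,420,300)): print("hole?",r)
E
```

```text
[0.51182449 0.23957889 0.26395183] 0.06069225983016018
8985 [[-28.7 -26.9 -14.4]
 [ -7.2   0.  -12.3]
 [ 31.5  26.7   0.1]]
hole? ([0.4692, 0.3236], np.float64(51.7), np.float64(0.73), 235, np.int64(16), [409.0, 144.0])
```

View pics/w3.png

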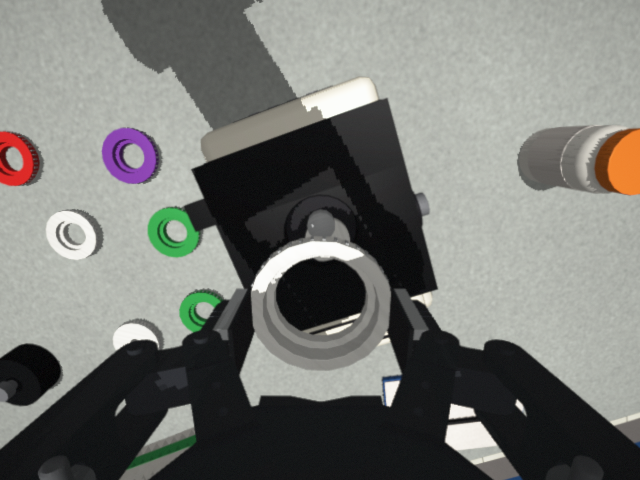

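The ring is held level in the grip at (320,305). The empty stage hole shows at (320,220), partly behind the ring. I'll carry it to the block.

Request:
apply_moves([
  [-7,-25,0,0,0,0,0],
  [-14.4,-49,0,0,0,0,0],
  [-14.4,-49,0,0,0,0,0],
  [-14.4,-49,0,0,0,0,0],
  [-14.4,-49,0,0,0,0,0],
  [-14.4,-49,0,0,0,0,0],
  [-14.4,-49,0,0,0,0,0],
  [-14.4,-49,0,0,0,0,0],
  [-14.4,-49,0,0,0,0,0],
  [-14.4,-49,0,0,0,0,0],
  [-14.4,-49,0,0,0,0,0],
  [-14.4,-49,0,0,0,0,0],
])

```text
time_s: 5.88
position: [0.4856, -0.349, 0.2619]
tool_rot: [[-0.946, 0.323, -0.002], [0.323, 0.946, 0.002], [0.002, 0.001, -1.0]]
ft_force: [-0.1, 0.0, -0.3]
grip_width: 0.0605
gripper_force: 54.2
```

Request:
apply_moves([
  [-7,-24,0,0,0,0,0],
  [0,0,0,0,0,0,0],
  [0,0,0,0,0,0,0],
])

```text
time_s: 6.25
position: [0.485, -0.3717, 0.2626]
tool_rot: [[-0.947, 0.323, -0.001], [0.323, 0.947, 0.001], [0.001, 0.001, -1.0]]
ft_force: [-0.0, -0.6, 0.3]
grip_width: 0.0608
gripper_force: 54.2
```

```bash
python3 - <<'E'
from h import *
w=shot("wrist"); save(w,"w4.png"); s=telemetry.observe(); p=s["position"]; print(p)
for r in rings(w,p[2]+.0122,.055,.07,lambda f:f.min(2)>70,(240,225,400,375)): print("held",r)
f=w["frame"].astype(int); m=((f.min(2)>150)).astype(np.uint8); m[225:]=0
c=max(cv2.findContours(m,cv2.RETR_EXTERNAL,cv2.CHAIN_APPROX_NONE)[0],key=cv2.contourArea)
q=onplane(w,c.reshape(-1,2),.016)[:,:2]; print(cv2.minAreaRect((q*1000).astype(np.float32)),c.reshape(-1,2).mean(0))
E
```

```text
[ 0.48515559 -0.37150873  0.2630079 ]
((462.4969177246094, -378.2225036621094), (79.55269622802734, 62.59475326538086), 88.54607391357422) [300.1793722 186.0941704]
```

View pics/w4.png

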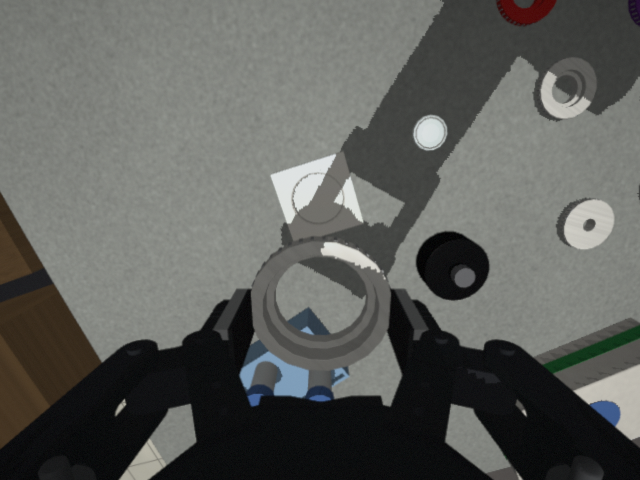

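The block is at about (318,198), half in the arm's shadow. I'll measure it from depth and a zoomed crop.

```bash
python3 - <<'E'
from h import *
w=shot("wrist"); P=cloud(w); s=telemetry.observe(); p=np.array(s["position"]); print(p)
save(w,"w4c.png",(255,130,385,250),5)
Z=P[:,:,2]; print("bench",np.nanmedian(Z[150:250,150:250]),"blk",Z[175,285],"recess",np.nanmedian(Z[190:205,310:325]))
m=np.zeros((480,640),np.uint8); m[130:240,255:385]=(Z[130:240,255:385]>.010)&(Z[130:240,255:385]<.03)
ring=np.zeros_like(m)
R=np.array(s["tool_rot"]); T=(P-p)@R
m=cv2.medianBlur(m,5)
cv2.imwrite("pics/m.png",cv2.resize(m[130:250,255:385]*255,None,fx=4,fy=4))
cs,h=cv2.findContours(m,cv2.RETR_CCOMP,cv2.CHAIN_APPROX_NONE)
for c,hh in zip(cs,h[0]):
    if len(c)<30: continue
    q=onplane(w,c.reshape(-1,2),.016)[:,:2]; print(hh[3],len(c),cv2.minAreaRect((q*1000).astype(np.float32)),cv2.minEnclosingCircle((q*1000).astype(np.float32)))
E
```

```text
[ 0.48526066 -0.37147141  0.26326809]
bench 0.0007631967454052868 blk 0.017314067519571485 recess 0.007389286077067236
-1 271 ((476.1392822265625, -373.2995910644531), (88.51731872558594, 87.48377227783203), 88.56769561767578) ((475.6432800292969, -373.20751953125), 60.268314361572266)
0 142 ((474.6817626953125, -372.8048400878906), (59.514930725097656, 59.62956619262695), 26.87902069091797) ((474.8795471191406, -372.6668701171875), 30.7939395904541)
```

View pics/w4c.png

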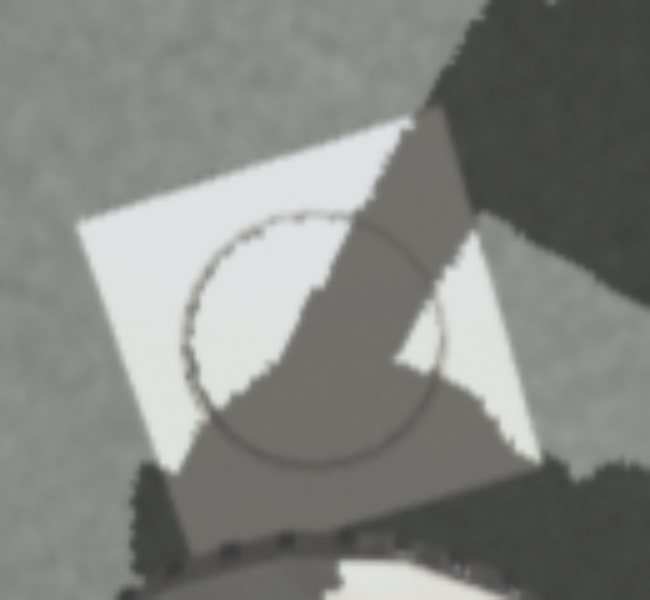

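Depth gives the block as 88.5 by 87.5 mm, centred at (0.4757,-0.373), with the recess visible around crop (315,340). I'll lower the ring over it.

Request:
apply_moves([
  [2.5,-1.6,40,0,0,0,0],
  [2.5,-1.6,50,0,0,0,0],
  [2.6,-1.5,50,0,0,0,0],
  [0,0,45,0,0,0,0],
  [0,0,29,0,0,0,0],
  [0,0,0,0,0,0,0],
  [0,0,0,0,0,0,0],
])

```text
time_s: 7.22
position: [0.4771, -0.3747, 0.0509]
tool_rot: [[-0.947, 0.322, 0.002], [0.322, 0.947, -0.002], [-0.002, -0.001, -1.0]]
ft_force: [-0.5, 0.4, -1.0]
grip_width: 0.0607
gripper_force: 54.4
```

```bash
python3 - <<'E'
from h import *
w=shot("wrist"); P=cloud(w); s=telemetry.observe(); p=np.array(s["position"]); print(p)
R=np.array(s["tool_rot"]); T=(P-p)@R*1000
m=((T[:,:,2]<-9)&(T[:,:,2]>-17)&(abs(T[:,:,1])<29)&(abs(T[:,:,0])<40)).astype(np.uint8); m=cv2.medianBlur(m,5)
cs,h=cv2.findContours(m,cv2.RETR_CCOMP,cv2.CHAIN_APPROX_NONE)
for c,hh in zip(cs,h[0]):
    if len(c)<60: continue
    q=(onplane(w,c.reshape(-1,2),p[2]+.0115)-p)@R*1000; print(hh[3],len(c),cv2.minEnclosingCircle(q[:,:2].astype(np.float32)),q.min(0),q.max(0))
print(np.nanmedian(T[m>0],0))
print(to([.4765,-.3735,.0135]))
E
```

```text
[ 0.47708495 -0.37494077  0.05113401]
-1 392 ((1.2534366846084595, -0.8045666813850403), 32.30118179321289) [-30.75530625 -29.01044471 -11.59914468] [ 33.31335186  28.91535196 -11.40484698]
0 311 ((1.6764764785766602, -0.9538667798042297), 25.68497657775879) [-23.57713716 -26.31271081 -11.57998441] [ 26.78978349  24.57296682 -11.42643715]
[  5.96438617   0.56683838 -11.29015784]
[ 1.1  1.2 37.6]
```

Request:
apply_moves([
  [0.6,1.7,10,0,0,0,0],
  [0,0,10,0,0,0,0],
  [0,0,8,0,0,0,0],
  [0,0,4,0,0,0,0],
  [0,0,3,0,0,0,0],
  [0,0,1.5,0,0,0,0],
  [0,0,0,0,0,0,0],
  [0,0,0,0,0,0,0],
])

```text
time_s: 8.28
position: [0.4764, -0.3729, 0.0139]
tool_rot: [[-0.946, 0.323, 0.0], [0.323, 0.946, -0.001], [-0.001, -0.001, -1.0]]
ft_force: [-2.2, 2.6, 8.1]
grip_width: 0.0606
gripper_force: 55.3
```

Request:
apply_moves([
  [0,0,0,0,0,0,1],
  [0,0,0,0,0,0,1],
  [0,0,0,0,0,0,1],
  [0,0,-15,0,0,0,1],
  [0,0,-30,0,0,0,1],
  [0,0,-50,0,0,0,1],
  [0,0,-50,0,0,0,1],
  [0,0,0,0,0,0,1],
  [0,0,0,0,0,0,1],
])

```text
time_s: 9.4
position: [0.4761, -0.3725, 0.1579]
tool_rot: [[-0.946, 0.323, -0.0], [0.323, 0.946, 0.0], [0.0, 0.0, -1.0]]
ft_force: [0.4, -0.3, -0.1]
grip_width: 0.0854
gripper_force: 0.0
```

```bash
cat >> h.py <<'E'
def blobs(d,z0,z1,zp,box,minlen=40):
    """contours of what lies between heights z0..z1, on plane zp"""
    Z=cloud(d)[:,:,2]; a,b,c,e=box; m=np.zeros((480,640),np.uint8); m[b:e,a:c]=((Z>z0)&(Z<z1))[b:e,a:c]; m=cv2.medianBlur(m,5)
    cs,h=cv2.findContours(m,cv2.RETR_CCOMP,cv2.CHAIN_APPROX_NONE)
    for k,hh in zip(cs,h[0]):
        if len(k)<minlen: continue
        q=(onplane(d,k.reshape(-1,2),zp)[:,:2]*1000).astype(np.float32); A=np.c_[2*q,np.ones(len(q))].astype(float); o=q.mean(0); A=np.c_[2*(q-o),np.ones(len(q))]
        s=np.linalg.lstsq(A,((q-o)**2).sum(1),rcond=None)[0]; r=np.sqrt(s[2]+s[0]**2+s[1]**2); mm=np.zeros_like(m); cv2.drawContours(mm,[k],-1,1,-1)
        print("hole" if hh[3]>=0 else "outer",len(k),"c",(s[:2]+o).round(1),"D",round(2*r,1),"rms",np.hypot(*(q-o-s[:2]).T).std().round(2),"px",k.reshape(-1,2).mean(0).round(),"zmed",round(float(np.nanmedian(Z[(mm&m)>0])),4))
E
python3 - <<'E'
from h import *
w=shot("wrist"); print(telemetry.observe()["position"],w["frame"].shape)
blobs(w,.0205,.035,.025,(180,100,460,300)); print("block"); blobs(w,.010,.0195,.016,(150,80,480,420))
blobs(w,.005,.03,.014,(400,0,640,250))
E
```

```text
[ 0.47596043 -0.37237337  0.15715829] (480, 640, 3)
outer 206 c [ 475.  -373.5] D 63.1 rms 0.27 px [320. 227.] zmed 0.0254
hole 164 c [ 474.6 -373.4] D 50.6 rms 0.29 px [320. 227.] zmed 0.0244
block
outer 148 c [ 642.9 -451.7] D 60.0 rms 4.16 px [300. 382.] zmed 0.0146
outer 78 c [ 585.1 -259. ] D 33.7 rms 3.29 px [463. 289.] zmed 0.0146
outer 289 c [ 475.9 -373.8] D 47.1 rms 2.01 px [320. 227.] zmed 0.0165
outer 367 c [ 475.7 -373.2] D 100.7 rms 5.32 px [321. 224.] zmed 0.0165
hole 210 c [ 477.1 -374.3] D 66.9 rms 0.29 px [320. 227.] zmed 0.0165
outer 121 c [ 444.2 -234.6] D 32.1 rms 2.78 px [467. 139.] zmed 0.0146
outer 133 c [ 445.3 -229.4] D 38.8 rms 0.48 px [472. 138.] zmed 0.0146
outer 156 c [445.3 -90.4] D 38.9 rms 6.95 px [631.  84.] zmed 0.0146
```

Wide ring is home: top at z 0.0254, and concentric with the block. Next is the small ring.

Request:
apply_moves([
  [9,20,0,0,0,0,1],
  [18,41,0,0,0,0,1],
  [18,41,0,0,0,0,1],
  [18,41,0,0,0,0,1],
  [18,41,0,0,0,0,1],
  [18,41,0,0,0,0,1],
  [18,41,0,0,0,0,1],
  [9,21,0,0,0,0,1],
  [0,0,0,0,0,0,1],
  [0,0,0,0,0,0,1],
])

```text
time_s: 10.7
position: [0.4498, -0.0611, 0.1574]
tool_rot: [[-0.946, 0.323, -0.001], [0.323, 0.946, 0.0], [0.001, -0.0, -1.0]]
ft_force: [-0.2, -0.5, -0.4]
grip_width: 0.0853
gripper_force: 0.0
```

```bash
python3 - <<'E'
from h import *
w=shot("wrist"); save(w,"w5.png"); print(telemetry.observe()["position"])
blobs(w,.0075,.03,.015,(100,50,560,330))
E
```

```text
[ 0.44983508 -0.0612687   0.15745408]
outer 105 c [585.   54.9] D 36.7 rms 6.17 px [480. 316.] zmed 0.0153
outer 113 c [ 445.  -226.4] D 39.8 rms 0.65 px [153. 277.] zmed 0.0148
outer 200 c [447.1 -69.4] D 63.3 rms 0.34 px [312. 226.] zmed 0.0153
hole 93 c [445.9 -68.9] D 29.7 rms 0.28 px [312. 225.] zmed 0.0087
outer 200 c [486.   53.9] D 63.8 rms 0.53 px [457. 223.] zmed 0.0152
hole 91 c [484.5  52.5] D 29.3 rms 0.31 px [456. 223.] zmed 0.0087
outer 227 c [339.6 -94.8] D 63.5 rms 0.32 px [239. 114.] zmed 0.0154
hole 103 c [340.6 -93.8] D 29.1 rms 0.27 px [240. 116.] zmed 0.0087
outer 227 c [386.2  45.5] D 63.5 rms 0.29 px [421. 113.] zmed 0.0153
hole 105 c [386.1  44. ] D 29.6 rms 0.23 px [419. 114.] zmed 0.0088
```

View pics/w5.png

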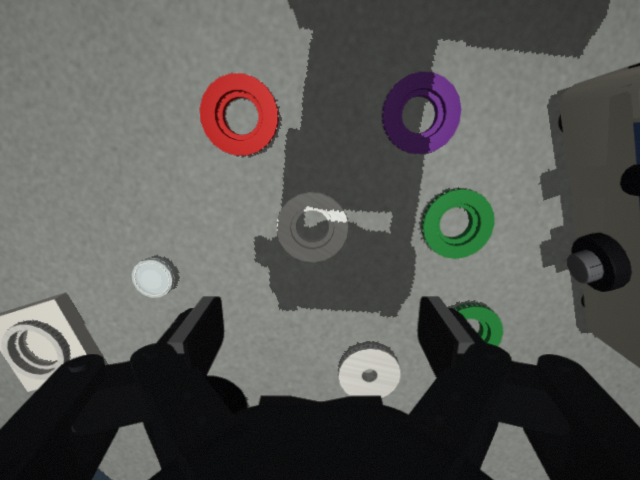

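The silver ring with a seat and 30 mm hole is at (312,226), neighbours red (240,114), purple (420,113) and green (457,223) and (480,325), and the blank at (370,372). I'll grip the silver one.

Request:
apply_moves([
  [0,-4.3,30,0,0,0,1],
  [0,-4.3,45,0,0,0,1],
  [0,0,45,0,0,0,1],
  [0,0,24,0,0,0,1],
  [0,0,10,0,0,0,1],
  [0,0,0,0,0,0,0],
  [0,0,0,0,0,0,0],
  [0,0,0,0,0,0,0],
  [0,0,0,0,0,0,0],
])

```text
time_s: 11.88
position: [0.4474, -0.0691, 0.0053]
tool_rot: [[-0.946, 0.323, 0.002], [0.323, 0.946, -0.001], [-0.002, -0.001, -1.0]]
ft_force: [-2.9, -1.1, 5.4]
grip_width: 0.061
gripper_force: 52.5
```

Request:
apply_moves([
  [0,0,-6,0,0,0,0],
  [0,0,-15,0,0,0,0],
  [0,0,-40,0,0,0,0],
  [0,0,-50,0,0,0,0],
  [0,0,-50,0,0,0,0],
  [0,10,-50,0,0,0,0],
  [5,40,-40,0,0,0,0],
  [7,50,-10,0,0,0,0],
  [7,53,0,0,0,0,0],
  [7,53,0,0,0,0,0],
  [7,53,0,0,0,0,0],
  [6,54,0,0,0,0,0],
])

```text
time_s: 13.38
position: [0.5109, 0.242, 0.2659]
tool_rot: [[-0.946, 0.323, 0.001], [0.323, 0.946, 0.0], [-0.001, 0.001, -1.0]]
ft_force: [0.1, 0.3, -0.1]
grip_width: 0.0607
gripper_force: 54.6
```

Request:
apply_moves([
  [0,0,0,0,0,0,0],
  [0,0,0,0,0,0,0],
])

```text
time_s: 13.62
position: [0.5108, 0.2399, 0.2653]
tool_rot: [[-0.947, 0.323, 0.0], [0.323, 0.947, -0.0], [-0.0, -0.0, -1.0]]
ft_force: [0.5, -0.6, -0.8]
grip_width: 0.0609
gripper_force: 54.6
```

```bash
python3 - <<'E'
from h import *
w=shot("wrist"); save(w,"w6.png"); s=telemetry.observe(); p=s["position"]; print(p)
print("hole"); blobs(w,.137,.150,.144,(150,60,480,420))
print("held"); blobs(w,p[2]+.003,p[2]+.018,p[2]+.0097,(255,200,385,420))
E
```

```text
[0.51092204 0.23941332 0.26537402]
hole
outer 150 c [567.2 219.6] D 48.8 rms 1.07 px [321. 298.] zmed 0.1446
outer 774 c [502.  245.9] D 158.5 rms 25.99 px [326. 204.] zmed 0.1446
held
outer 392 c [510.2 238.8] D 63.4 rms 1.29 px [320. 304.] zmed 0.2752
hole 179 c [507.8 239.8] D 29.2 rms 0.2 px [321. 303.] zmed 0.2688
```

View pics/w6.png

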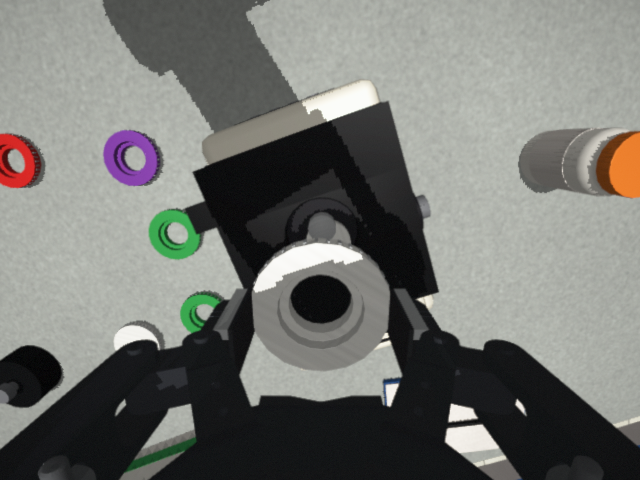

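The ring is held at (320,304) and hides part of the stage hole at (320,220). I'll back off 45 mm to see the hole.

Request:
apply_moves([
  [-25,0,0,0,0,0,0],
  [-25,0,0,0,0,0,0],
  [0,0,0,0,0,0,0],
  [0,0,0,0,0,0,0],
])

```text
time_s: 14.18
position: [0.5579, 0.2235, 0.2651]
tool_rot: [[-0.946, 0.324, -0.0], [0.324, 0.946, 0.0], [0.0, -0.0, -1.0]]
ft_force: [-0.9, 0.6, -0.3]
grip_width: 0.0608
gripper_force: 54.6
```

```bash
python3 - <<'E'
from h import *
w=shot("wrist"); s=telemetry.observe(); p=s["position"]; print(p)
blobs(w,.137,.150,.144,(150,60,480,420))
w=shot("wrist"); blobs(w,.137,.150,.144,(150,60,480,240))
print(to([.511,.24,.2]))
E
```

```text
[0.55780659 0.22377081 0.26520364]
outer 40 c [593.2 201.8] D 10.9 rms 2.34 px [311. 278.] zmed 0.1444
outer 746 c [508.5 240.3] D 174.1 rms 12.71 px [321. 160.] zmed 0.1446
hole 214 c [511.4 239.6] D 59.1 rms 0.25 px [322. 171.] zmed 0.1406
outer 725 c [504.9 242.2] D 170.0 rms 12.66 px [323. 155.] zmed 0.1446
hole 214 c [511.4 239.6] D 59.0 rms 0.25 px [322. 171.] zmed 0.1405
[49.5  0.  65.3]
```

Request:
apply_moves([
  [24,0.5,0,0,0,0,0],
  [24.5,0.4,20,0,0,0,0],
  [0,0,40,0,0,0,0],
  [0,0,35,0,0,0,0],
  [0,0,10,0,0,0,0],
  [0,0,5,0,0,0,0],
  [0,0,4,0,0,0,0],
  [0,0,4,0,0,0,0],
  [0,0,3,0,0,0,0],
  [0,0,0,0,0,0,0],
  [0,0,0,0,0,0,0],
])

```text
time_s: 15.65
position: [0.5129, 0.2406, 0.144]
tool_rot: [[-0.946, 0.323, 0.0], [0.323, 0.946, 0.0], [-0.0, 0.0, -1.0]]
ft_force: [-0.4, -0.6, -0.9]
grip_width: 0.0608
gripper_force: 54.6
```

Request:
apply_moves([
  [0,0,1,0,0,0,0],
  [0,0,0.5,0,0,0,0],
  [0,0,0,0,0,0,0],
])

```text
time_s: 16.02
position: [0.513, 0.2406, 0.1434]
tool_rot: [[-0.946, 0.323, 0.001], [0.323, 0.946, 0.0], [-0.001, 0.001, -1.0]]
ft_force: [-1.4, -1.0, 6.9]
grip_width: 0.0606
gripper_force: 55.6
```

Contact came at the expected height. I'll release and check.

Request:
apply_moves([
  [0,0,0,0,0,0,1],
  [0,0,0,0,0,0,1],
  [0,0,0,0,0,0,1],
  [0,0,-15,0,0,0,1],
  [0,0,-30,0,0,0,1],
  [0,0,-45,0,0,0,1],
  [0,0,-45,0,0,0,1],
  [0,0,0,0,0,0,1],
  [0,0,0,0,0,0,1],
])

```text
time_s: 17.15
position: [0.5125, 0.2405, 0.2771]
tool_rot: [[-0.946, 0.323, -0.001], [0.323, 0.946, -0.0], [0.001, -0.0, -1.0]]
ft_force: [0.1, -0.0, -0.9]
grip_width: 0.0852
gripper_force: 0.0
```

```bash
python3 - <<'E'
from h import *
w=shot("wrist"); s=telemetry.observe(); p=s["position"]; print(p)
blobs(w,.149,.162,.153,(180,60,460,300)); blobs(w,.1445,.149,.1465,(180,60,460,300))
P=cloud(w).reshape(-1,3); k=(abs(P[:,2]-.153)<.003)&(np.hypot(P[:,0]-.5115,P[:,1]-.240)<.03); q=P[k]-P[k].mean(0)
n=np.linalg.svd(q,full_matrices=False)[2][2]; print("tilt",np.degrees(np.arccos(abs(n[2]))),P[k,2].mean())
print(to([.448,-.23,.27]))
E
```

```text
[0.51243028 0.24044657 0.27652862]
outer 210 c [512.8 239.6] D 63.1 rms 0.25 px [321. 231.] zmed 0.1535
hole 127 c [512.5 239.7] D 38.4 rms 0.25 px [321. 232.] zmed 0.1523
outer 124 c [578.  303.4] D 19.0 rms 3.63 px [412. 277.] zmed 0.1446
outer 55 c [550.4 291.7] D 8.9 rms 1.72 px [391. 251.] zmed 0.1446
outer 123 c [514.1 239.1] D 37.7 rms 0.26 px [321. 232.] zmed 0.1471
hole 98 c [512.9 239.5] D 30.1 rms 0.28 px [321. 231.] zmed 0.1466
outer 394 c [509.3 264.9] D 46.4 rms 6.83 px [359. 209.] zmed 0.1446
outer 2687 c [502.1 245.9] D 137.7 rms 19.44 px [332. 215.] zmed 0.1447
hole 279 c [566.7 264.3] D 26.6 rms 4.2 px [366. 277.] zmed 0.1445
hole 62 c [537.6 177.2] D 15.4 rms 2.56 px [263. 278.] zmed 0.1445
hole 83 c [514.3 184.6] D 13.2 rms 2.57 px [263. 252.] zmed 0.1446
hole 40 c [499.  179.6] D 9.7 rms 1.03 px [250. 238.] zmed 0.1444
hole 56 c [506.5 303.7] D 10.2 rms 1.43 px [391. 200.] zmed 0.1444
hole 192 c [479.1 189.6] D 20.6 rms 3.95 px [252. 214.] zmed 0.1446
hole 55 c [469.4 204.4] D 10.4 rms 1.89 px [264. 196.] zmed 0.1445
hole 54 c [487.7 310.1] D 10.7 rms 2.11 px [392. 175.] zmed 0.1444
hole 40 c [453.  233.1] D 9.2 rms 1.87 px [289. 165.] zmed 0.1442
tilt 0.10781701594536829 0.1534647707249523
[ -91.  -466.     6.8]
```

The small ring is home and flat (tilt 0.1°, top 0.1535), with bore at (512.5,239.7) mm. On to the dish.

Request:
apply_moves([
  [-4,-26,0,0,0,0,1],
  [-9,-50,0,0,0,0,1],
  [-9,-50,0,0,0,0,1],
  [-9,-50,0,0,0,0,1],
  [-9,-50,0,0,0,0,1],
  [-9,-50,10,0,0,0,1],
  [-9,-50,20,0,0,0,1],
  [-9,-50,30,0,0,0,1],
  [-9,-50,30,0,0,0,1],
  [-9,-40,20,0,0,0,1],
  [-4,0,10,0,0,0,1],
  [0,0,0,0,0,0,1],
])

```text
time_s: 18.7
position: [0.4463, -0.2284, 0.1563]
tool_rot: [[-0.946, 0.323, -0.002], [0.323, 0.946, 0.002], [0.003, 0.001, -1.0]]
ft_force: [0.3, 0.6, -0.3]
grip_width: 0.0856
gripper_force: 0.0
```

Request:
apply_moves([
  [0,0,0,0,0,0,0.7],
  [0,0,0,0,0,0,0.7],
])

```text
time_s: 18.95
position: [0.4469, -0.2285, 0.158]
tool_rot: [[-0.947, 0.322, 0.001], [0.322, 0.947, -0.001], [-0.001, -0.0, -1.0]]
ft_force: [-0.3, 0.2, 0.2]
grip_width: 0.0595
gripper_force: 0.0
```

```bash
python3 - <<'E'
from h import *
w=shot("wrist"); s=telemetry.observe(); p=s["position"]; print(p,s["grip_width"])
blobs(w,.008,.03,.014,(200,100,440,300))
for r in rings(w,.014,.03,.045,lambda f:f.min(2)>130,(240,150,400,300)): print(r)
E
```

```text
[ 0.44683776 -0.2285941   0.15788071] 0.05949627750400168
outer 137 c [ 459.4 -338.3] D 42.5 rms 5.23 px [214. 275.] zmed 0.0167
outer 120 c [ 444.8 -228.1] D 38.1 rms 0.31 px [321. 223.] zmed 0.0146
```

Request:
apply_moves([
  [1,0,30,0,0,0,0.7],
  [1.1,-0.2,45,0,0,0,0.7],
  [0,0,45,0,0,0,0.7],
  [0,0,23,0,0,0,0.7],
  [0,0,8,0,0,0,0.7],
  [0,0,0,0,0,0,0.7],
  [0,0,0,0,0,0,0],
  [0,0,0,0,0,0,0],
  [0,0,0,0,0,0,0],
  [0,0,0,0,0,0,0],
], grip_force=30)

```text
time_s: 20.25
position: [0.4451, -0.2291, 0.0076]
tool_rot: [[-0.946, 0.323, 0.002], [0.323, 0.946, -0.002], [-0.002, -0.001, -1.0]]
ft_force: [0.2, 0.8, 5.3]
grip_width: 0.0361
gripper_force: 29.3
```

Request:
apply_moves([
  [0,0,-6,0,0,0,0],
  [0,0,-20,0,0,0,0],
  [0,0,-40,0,0,0,0],
  [0,0,-50,0,0,0,0],
  [0,10,-50,0,0,0,0],
  [5,30,-40,0,0,0,0],
  [8,45,-30,0,0,0,0],
  [10,50,0,0,0,0,0],
  [10,50,0,0,0,0,0],
  [10,50,0,0,0,0,0],
  [10,50,0,0,0,0,0],
  [10,50,0,0,0,0,0],
])

```text
time_s: 21.75
position: [0.4929, 0.1104, 0.2431]
tool_rot: [[-0.946, 0.323, 0.001], [0.323, 0.946, -0.0], [-0.001, 0.0, -1.0]]
ft_force: [0.7, -0.6, -0.1]
grip_width: 0.0362
gripper_force: 30.1
```

Request:
apply_moves([
  [10,50,0,0,0,0,0],
  [10,50,0,0,0,0,0],
  [5,30,20,0,0,0,0],
  [0,0,0,0,0,0,0],
  [0,0,0,0,0,0,0],
])

```text
time_s: 22.38
position: [0.5114, 0.2392, 0.2231]
tool_rot: [[-0.946, 0.323, 0.001], [0.323, 0.946, -0.0], [-0.001, 0.0, -1.0]]
ft_force: [-1.2, -0.2, 0.9]
grip_width: 0.0361
gripper_force: 30.1
```

```bash
python3 - <<'E'
from h import *
w=shot("wrist"); save(w,"w7.png"); s=telemetry.observe(); p=s["position"]; print(p)
print("ring"); blobs(w,.149,.162,.153,(180,60,460,400))
print("held"); blobs(w,p[2]+.001,p[2]+.016,p[2]+.0065,(265,200,375,420))
E
```

```text
[0.51154731 0.23896508 0.22324449]
ring
outer 316 c [511.2 240.2] D 54.2 rms 5.88 px [324. 242.] zmed 0.1535
held
outer 303 c [509.8 238.5] D 41.7 rms 1.8 px [320. 302.] zmed 0.2301
```

View pics/w7.png

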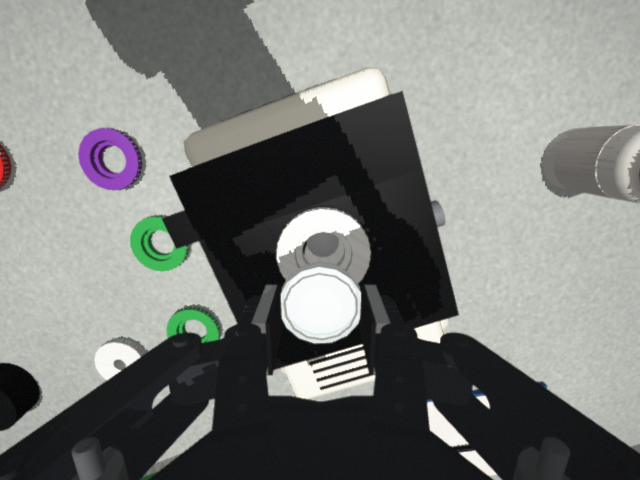

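The held dish lid is at (320,302), with the ring on the stage behind it at (323,245). I'll refine the lid centre by brightness.

```bash
python3 - <<'E'
from h import *
w=shot("wrist"); s=telemetry.observe(); p=np.array(s["position"]); R=np.array(s["tool_rot"])
P=cloud(w); T=(P-p)@R*1000
m=((T[:,:,2]<-3)&(T[:,:,2]>-12)&(w["frame"].min(2)>100)).astype(np.uint8); m[:, :270]=0; m[:,372:]=0; m[:255]=0
m=cv2.medianBlur(m,5); print(np.nanmedian(T[m>0],0))
c=max(cv2.findContours(m,cv2.RETR_EXTERNAL,cv2.CHAIN_APPROX_NONE)[0],key=cv2.contourArea).reshape(-1,2)
q=(onplane(w,c,p[2]+.0067)-p)@R*1000; print(cv2.fitEllipse(q[:,:2].astype(np.float32)),cv2.minEnclosingCircle(q[:,:2].astype(np.float32)))
print(p)
E
```

```text
[ 1.57733537 -1.19076888 -6.98779635]
((0.6173998117446899, -0.9985747337341309), (37.207210540771484, 39.57212829589844), 88.0671615600586) ((0.5766839981079102, -0.9175258278846741), 20.00021743774414)
[0.51162077 0.23886632 0.22326475]
```

Request:
apply_moves([
  [-0.6,1,15,0,0,0,0],
  [-0.6,1,25,0,0,0,0],
  [0,0,15,0,0,0,0],
  [0,0,4,0,0,0,0],
  [0,0,4,0,0,0,0],
  [0,0,3,0,0,0,0],
  [0,0,2,0,0,0,0],
  [0,0,1.5,0,0,0,0],
  [0,0,0,0,0,0,0],
  [0,0,0,0,0,0,0],
])

```text
time_s: 23.72
position: [0.5133, 0.2414, 0.1541]
tool_rot: [[-0.946, 0.323, 0.002], [0.323, 0.946, 0.0], [-0.001, 0.001, -1.0]]
ft_force: [-2.4, -1.2, 7.6]
grip_width: 0.0359
gripper_force: 30.9
```

Request:
apply_moves([
  [0,0,0,0,0,0,0.7],
  [0,0,0,0,0,0,0.7],
  [0,0,0,0,0,0,0.7],
  [0,0,-15,0,0,0,0.7],
  [0,0,-30,0,0,0,1],
  [0,0,-40,0,0,0,1],
  [0,0,-40,0,0,0,1],
  [0,0,0,0,0,0,1],
  [0,0,0,0,0,0,1],
])

```text
time_s: 24.85
position: [0.5129, 0.2412, 0.2777]
tool_rot: [[-0.946, 0.323, -0.0], [0.323, 0.946, -0.0], [0.0, -0.0, -1.0]]
ft_force: [0.4, -0.3, -0.7]
grip_width: 0.0849
gripper_force: 0.0
```

```bash
python3 - <<'E'
from h import *
w=shot("wrist"); save(w,"w8.png",(220,150,420,300),3); s=telemetry.observe(); p=s["position"]; print(p)
P=cloud(w)
print("dish"); blobs(w,.157,.168,.1605,(220,100,420,320)); print("ring"); blobs(w,.150,.168,.153,(220,100,420,320))
for h,r in((.1605,.018),):
    P=P.reshape(-1,3); k=(abs(P[:,2]-h)<.003)&(np.hypot(P[:,0]-.5125,P[:,1]-.2397)<r); q=P[k]-P[k].mean(0)
    n=np.linalg.svd(q,full_matrices=False)[2][2]; print("tilt",np.degrees(np.arccos(abs(n[2]))),P[k,2].mean())
print(to([.600,-.24,.27]))
E
```

```text
[0.51284853 0.24118434 0.27716396]
dish
outer 130 c [512.7 240.5] D 37.9 rms 0.27 px [321. 234.] zmed 0.1612
ring
outer 210 c [513.  239.5] D 63.0 rms 0.25 px [320. 231.] zmed 0.1541
tilt 0.33462956818014855 0.16124741540023024
[-237.9 -427.3    7.2]
```

View pics/w8.png

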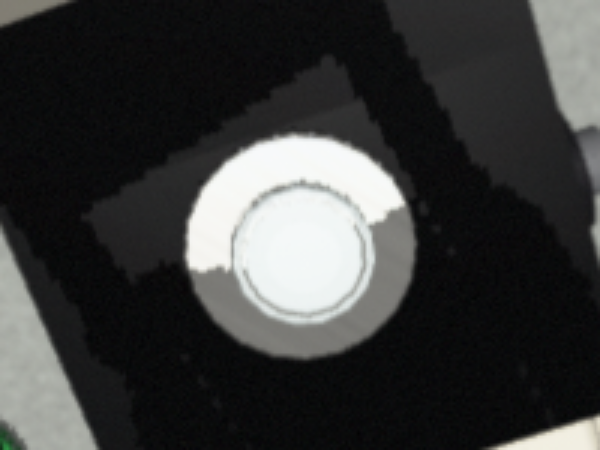

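The dish is seated: lid centred in the ring (crop 302,253), top 0.161 against 0.1605 expected. Now the hood.

Request:
apply_moves([
  [-10,-20,0,0,0,0,1],
  [-23,-41,0,0,0,0,1],
  [-23,-41,0,0,0,0,1],
  [-23,-41,0,0,0,0,1],
  [-23,-41,0,0,0,0,1],
  [-23,-41,0,0,0,0,1],
  [-23,-41,10,0,0,0,1],
  [-23,-41,10,0,0,0,1],
  [-23,-41,10,0,0,0,1],
  [-23,-41,10,0,0,0,0.7],
  [-21,-38,10,0,0,0,0.7],
  [0,0,0,0,0,0,0.7],
])

```text
time_s: 26.4
position: [0.5999, -0.2422, 0.2249]
tool_rot: [[-0.945, 0.326, -0.004], [0.326, 0.945, 0.002], [0.004, 0.001, -1.0]]
ft_force: [-0.6, 1.1, 0.1]
grip_width: 0.06
gripper_force: 0.0
```

Request:
apply_moves([
  [0,0,0,0,0,0,0.7],
  [0,0,0,0,0,0,0.7],
])

```text
time_s: 26.65
position: [0.6006, -0.2385, 0.2282]
tool_rot: [[-0.947, 0.322, 0.0], [0.322, 0.947, -0.0], [-0.0, 0.0, -1.0]]
ft_force: [-0.2, -0.9, -0.0]
grip_width: 0.0599
gripper_force: 0.0
```

```bash
python3 - <<'E'
from h import *
w=shot("wrist"); s=telemetry.observe(); p=s["position"]; print(p,s["grip_width"])
print("knob"); blobs(w,.055,.07,.062,(200,100,440,320),20); print("hood"); blobs(w,.034,.048,.040,(200,100,440,360)); 
E
```

```text
[ 0.60065858 -0.23853132  0.22832549] 0.059543357763182904
knob
outer 68 c [ 605.  -242.6] D 23.3 rms 0.35 px [319. 226.] zmed 0.0625
hood
outer 210 c [ 605.3 -242.6] D 76.8 rms 0.33 px [319. 220.] zmed 0.0405
hole 74 c [ 609.7 -244.2] D 27.5 rms 0.55 px [319. 225.] zmed 0.0406
```

Request:
apply_moves([
  [-2.7,-0.7,35,0,0,0,0.7],
  [-2.7,-0.8,50,0,0,0,0.7],
  [0,0,50,0,0,0,0.7],
  [0,0,35,0,0,0,0.7],
  [0,0,13,0,0,0,0.7],
  [0,0,0,0,0,0,0.7],
  [0,0,0,0,0,0,0],
  [0,0,0,0,0,0,0],
  [0,0,0,0,0,0,0],
  [0,0,0,0,0,0,0],
  [0,0,0,0,0,0,0],
], grip_force=60)

```text
time_s: 28.08
position: [0.6057, -0.2431, 0.0464]
tool_rot: [[-0.946, 0.323, 0.002], [0.323, 0.946, -0.001], [-0.002, -0.001, -1.0]]
ft_force: [-0.9, 1.9, 7.0]
grip_width: 0.0216
gripper_force: 58.6
```

Request:
apply_moves([
  [0,0,-6,0,0,0,0],
  [0,0,-20,0,0,0,0],
  [0,0,-40,0,0,0,0],
  [0,0,-50,0,0,0,0],
  [0,0,-50,0,0,0,0],
  [10,18,-40,0,0,0,0],
  [20,35,-10,0,0,0,0],
  [22,38,0,0,0,0,0],
  [22,38,0,0,0,0,0],
  [22,38,0,0,0,0,0],
  [22,38,0,0,0,0,0],
  [22,38,0,0,0,0,0],
])

```text
time_s: 29.58
position: [0.5505, 0.0337, 0.2611]
tool_rot: [[-0.946, 0.323, -0.0], [0.323, 0.946, 0.0], [0.0, 0.0, -1.0]]
ft_force: [-0.2, 0.2, -2.2]
grip_width: 0.0211
gripper_force: 58.9
```

Request:
apply_moves([
  [22,38,0,0,0,0,0],
  [22,38,0,0,0,0,0],
  [22,38,0,0,0,0,0],
  [22,38,0,0,0,0,0],
  [15.6,33,0,0,0,0,0],
  [0,0,0,0,0,0,0],
  [0,0,0,0,0,0,0],
])

```text
time_s: 30.45
position: [0.5128, 0.2403, 0.2608]
tool_rot: [[-0.946, 0.323, -0.0], [0.323, 0.946, -0.0], [0.0, -0.0, -1.0]]
ft_force: [0.0, -0.4, -0.8]
grip_width: 0.0213
gripper_force: 59.0
```

```bash
python3 - <<'E'
from h import *
w=shot("wrist"); save(w,"w9.png"); s=telemetry.observe(); p=np.array(s["position"]); R=np.array(s["tool_rot"]); print(p,s["grip_width"])
P=cloud(w); T=(P-p)@R*1000
m=((T[:,:,2]>1)&(T[:,:,2]<14)&(abs(T[:,:,0])<45)&(abs(T[:,:,1])<45)).astype(np.uint8); m=cv2.medianBlur(m,5)
print("top z",np.nanmedian(T[m>0],0)); pts=T[m>0]; q=pts-pts.mean(0); n=np.linalg.svd(q,full_matrices=False)[2][2]; print("n",n.round(3))
c=max(cv2.findContours(m,cv2.RETR_EXTERNAL,cv2.CHAIN_APPROX_NONE)[0],key=cv2.contourArea).reshape(-1,2)
q=(onplane(w,c,p[2]-.0064)-p)@R*1000; print(cv2.minEnclosingCircle(q[:,:2].astype(np.float32)),q.min(0),q.max(0))
E
```

```text
[0.51298936 0.24000489 0.26087011] 0.02127750936568537
top z [15.34419058 -0.59165449  5.88077013]Traceback (most recent call last):
  File "<stdin>", line 5, in <module>
    u, s, vh = gufunc(a, signature=signature)
               ~~~~~~^^^^^^^^^^^^^^^^^^^^^^^^
    raise LinAlgError("SVD did not converge")
numpy.linalg.LinAlgError: SVD did not converge
```

View pics/w9.png

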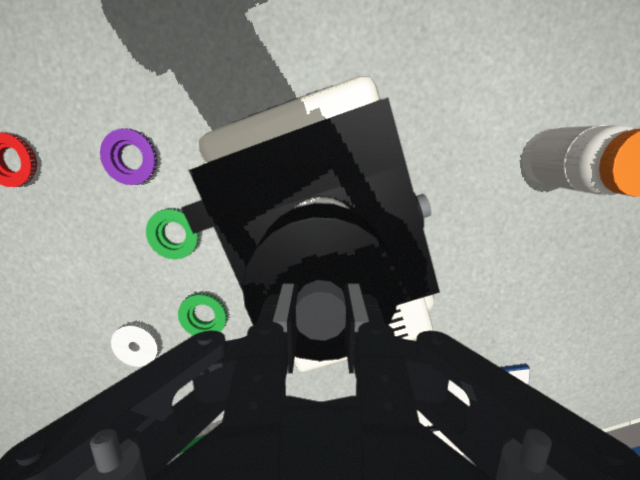

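The hood is held at (320,285), just above the ring. I'll check tilt and centre.

```bash
python3 - <<'E'
from h import *
w=shot("wrist"); s=telemetry.observe(); p=np.array(s["position"]); R=np.array(s["tool_rot"]); print(p)
P=cloud(w); T=(P-p)@R*1000
m=((T[:,:,2]>2)&(T[:,:,2]<11)&(abs(T[:,:,0]-1)<45)&(abs(T[:,:,1])<45)).astype(np.uint8); m=cv2.medianBlur(m,5)
t=T[(m>0)&(T[:,:,0]>10)&np.isfinite(T[:,:,2])&(abs(T[:,:,2]-6)<5)]; print("plane a,b,c",np.linalg.lstsq(np.c_[t[:,:2],np.ones(len(t))],t[:,2],rcond=None)[0].round(3),len(t))
c=max(cv2.findContours(m,cv2.RETR_EXTERNAL,cv2.CHAIN_APPROX_NONE)[0],key=cv2.contourArea).reshape(-1,2)
q=((onplane(w,c,p[2]-.006)-p)@R*1000)[:,:2]; q=q[q[:,0]>8]; q=q[np.hypot(*q.T)>30]
A=np.c_[2*q,np.ones(len(q))]; z=np.linalg.lstsq(A,(q**2).sum(1),rcond=None)[0]; print("c",z[:2],"D",2*np.sqrt(z[2]+z[0]**2+z[1]**2))
E
```

```text
[0.5130842  0.23988813 0.26088691]
plane a,b,c [ 1.600e-02 -4.000e-03  5.558e+00] 7062
c [ 1.79926384 -0.85436598] D 75.90417634239431
```

Request:
apply_moves([
  [-0.5,0.2,15,0,0,0,0],
  [-0.5,0.2,15,0,0,0,0],
  [0,0,10,0,0,0,0],
  [0,0,10,0,0,0,0],
  [0,0,8,0,0,0,0],
  [0,0,5,0,0,0,0],
  [0,0,3,0,0,0,0],
  [0,0,2,0,0,0,0],
  [0,0,1,0,0,0,0],
  [0,0,0,0,0,0,0],
  [0,0,0,0,0,0,0],
])

```text
time_s: 31.92
position: [0.514, 0.2409, 0.192]
tool_rot: [[-0.946, 0.323, 0.0], [0.323, 0.946, 0.0], [-0.0, 0.0, -1.0]]
ft_force: [-0.4, -0.9, -1.5]
grip_width: 0.0215
gripper_force: 59.0
```

Request:
apply_moves([
  [0,0,1,0,0,0,0],
  [0,0,1,0,0,0,0],
  [0,0,0,0,0,0,0],
])

```text
time_s: 32.3
position: [0.514, 0.2412, 0.1904]
tool_rot: [[-0.946, 0.323, 0.001], [0.323, 0.946, 0.0], [-0.001, 0.001, -1.0]]
ft_force: [-1.2, 0.9, 4.4]
grip_width: 0.0215
gripper_force: 59.5
```

Contact came at exactly the expected height. I'll release, retract and check.

Request:
apply_moves([
  [0,0,0,0,0,0,0.7],
  [0,0,0,0,0,0,0.7],
  [0,0,0,0,0,0,0.7],
  [0,0,-15,0,0,0,0.7],
  [0,0,-30,0,0,0,0.7],
  [0,0,-50,0,0,0,0.7],
  [0,0,-40,0,0,0,0.7],
  [0,0,0,0,0,0,0.7],
  [0,0,0,0,0,0,0.7],
])

```text
time_s: 33.42
position: [0.5137, 0.2409, 0.3247]
tool_rot: [[-0.946, 0.323, -0.001], [0.323, 0.946, -0.0], [0.0, -0.0, -1.0]]
ft_force: [0.9, 0.2, 0.1]
grip_width: 0.0598
gripper_force: 0.0
```

```bash
python3 - <<'E'
from h import *
w=shot("wrist"); save(w,"w10.png"); s=telemetry.observe(); p=s["position"]; print(p,s["ft_force"])
print("knob"); blobs(w,.199,.215,.206,(200,80,440,340),20); print("hood"); blobs(w,.178,.192,.184,(200,80,440,340))
P=cloud(w).reshape(-1,3); k=(abs(P[:,2]-.184)<.004)&(np.hypot(P[:,0]-.513,P[:,1]-.24)<.035); q=P[k]-P[k].mean(0)
n=np.linalg.svd(q,full_matrices=False)[2][2]; print("tilt",np.degrees(np.arccos(abs(n[2]))),P[k,2].mean())
E
```

```text
[0.51360171 0.24084656 0.32410129] [-0.15748231 -0.35823219 -0.0757509 ]
knob
outer 80 c [512.9 240.6] D 23.4 rms 0.33 px [321. 233.] zmed 0.2064
hood
outer 244 c [513.2 240.5] D 76.9 rms 0.28 px [321. 225.] zmed 0.1845
hole 85 c [518.  238.9] D 27.6 rms 0.55 px [321. 232.] zmed 0.1845
tilt 0.09700477807888698 0.18454232835573625
```

View pics/w10.png

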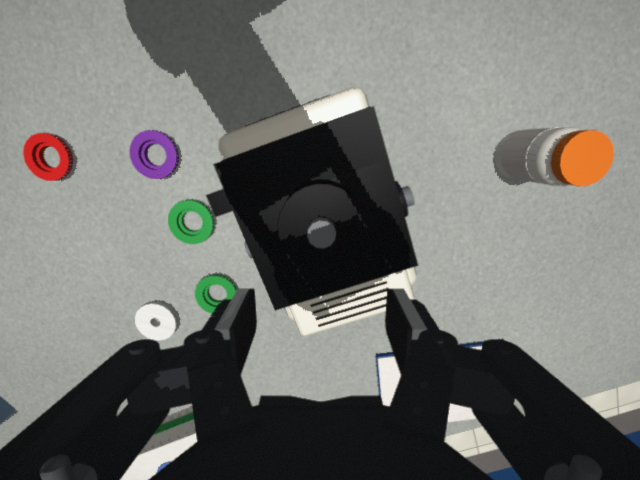

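The hood stands flat on the stage at (321,225), tilt 0.1° and top at 0.1845. The blank (156,321) and the bottle (585,158) are where they were. I'll hand in.

```bash
python3 -c "
from rig import env
print(env.close_job())"
```

```text
the job is handed in; nothing more can be done
None
```

The changeover is finished and handed in at about 33 s: the wide ring is in the block, and the small ring, dish and hood are seated flat on the stage; the blank ring and bottle were not touched.

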